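# Open the water filter for a cartridge change

### The arm

A 6-joint arm with a two-finger parallel gripper is mounted at the origin on a cart in front of the work surface, level with it; the furniture and walls round the work are solid. World frame = base frame: x ahead of the robot, y to its left, z up, the work surface at z = 0. Lengths are in mm, angles in rad, forces in N, time in s.
With the tool pointing down it reaches from about 275 to 750 mm from the base axis. Payload 10.2 kg.
Tool frame: the origin (TCP) lies midway between the tips of the shut fingers; the grasp point (between the pads) lies 19 mm behind it; z points along the fingers, y is the line along which they close (so a half turn about z gives the same grasp; the last joint's range is limited). The gripper opens to 85 mm and grips with 20 to 120 N. Pads are 22 mm wide; open, the fingers measure 114 mm over their backs; the gripper's body (76 mm by 85 mm) begins 54 mm behind the grasp point. The pads swing forward as they close: fully open they stand 13 mm farther back than shut.
Start: joints at [1.077, 0.313, 1.498, -0, 1.331, -0.223], TCP at [140.451, 505.87, 231.294] pointing down, gripper open.
Joint ranges: [-2.94, 2.94], [-0.97, 2.17], [0.19, 2.56], [-1.23, 4.37], [0.02, 3.11], [-2.88, 2.88]. Speed limits (rad/s): [2.39, 2.39, 3.01, 3.14, 3.14, 3.14].

### API

Orientations are given as a unit quaternion [w, x, y, z].
In Python, from rig import sense, capture, finish_job, find_in, place_of gives the robot as it stands. The module is installed in compiled form; this text tells all that it offers.
- The arm moves only by the shell command python3 -m jog 'ROWS' [FORCE]. ROWS is JSON, a list of rows, each an object of numbers: "tx", "ty", "tz": the shift along the tool's x, y, z in mm; "ax", "ay", "az": the turn, a rotation vector about the tool's x, y, z in rad; "jaw": the closure, from -1 (fully open) to 1 (shut), so that 0 is half open. In form: [{"tx": .., "ty": .., "tz": .., "ax": .., "ay": .., "az": .., "jaw": ..}, ...]. A call has 1 to 5 rows; each row shifts and turns the commanded pose from where the row before left it, along the tool's axes as they then stand; what a row does not reach is not made up. A row lasts 1/8 s, in which the tool goes at most 62.5 mm and 10.7 degrees, less where a joint would pass 70% of its speed; a pose out of reach is approached as far as the arm can. A call with a gripper value outside its range is refused whole. The fingers move at their own pace and stop on an object; FORCE is the grip in N (left out, the last holds). Time passes only in rows, so rows that do not move let the fingers close. It gives the time, the measured TCP pose, the force, the opening and the grip force at its end, in the units of the state.
- sense(): the state, without advancing time (a new reading comes with each control period).
- capture(name): name is "side" or "top"; returns a dict with "color" (480x640x3 uint8, red, green, blue), "depth" (480x640 float32, mm along the optical axis (not along the pixel's ray), 0 where there is no reading), "fx", "fy", "cx", "cy" (pixels), "k1" (the pictures are not rectified: a ray, as slopes to the right and down, at radius r is drawn at 1 + k1 r^2 times it, then the intrinsics apply), "camera_from_world" (4x4, takes a point from world to camera coordinates). Camera axes: x right, y up, looking along -z (the intrinsics and any distortion apply to the point x, -y, -z); pixel columns grow to the right and rows downward; lengths in mm; the calibration is good to about 2 mm. A picture is of the moment at which its call begins.
- finish_job(): hands the job in; it is judged then, once.
Trained networks look in the newest picture that a camera, given by its name, has taken for a name from the list of things; names that differ only in an ending like _2 or _b are one class to them, and where a whole thing is asked for, a point or a joint stands for the part that bears it (a point fixed in the world has none). Each returns a list of dicts, best first, with "conf" (0 to 1); they miss things now and then, are a little off and sometimes report something else, mostly with a low value. They report only what shows in the picture. A call takes as long as a camera call. They do not tell look-alikes from the thing itself.
- find_in(query, camera): "centre" ([column, row] in pixels, amid what is visible of it).
- place_of(query, camera): "centre" ([column, row] in pixels: a listed point, or the origin of a listed thing).
The state is a dict: "time_s": time; "joints": joint angles; "dq": joint speeds; "tau": joint torques, N m; "eef_pos": TCP position; "ee_rot": TCP orientation; "force": force on the tool from outside, world axes, zero at the start; "wrist_torque": the same for the moment, N m; "grip_width": opening from 0.0 (shut) to 1.0 (fully open); "grip_force": force on a finger pad.
Only numpy, scipy, OpenCV 4.12 (cv2) and the standard library are available. Lean on these libraries where they do the work, as an engineer would, in place of code of your own. Each camera call takes 0.05 s, during which the arm holds its last target. There are 200 camera calls.

### The job

The drinks machine's water filter is due for a new cartridge: open the filter unit. Press the snap tab down until the cover springs free, then push the cover by its thumb ledge along its guides, off its seat and onto the flat deck, as far as it goes, so that the cartridge bay lies fully open. Only press and push: do not lift or tip the cover or force it against the catch or the end stop, and leave the things standing round the unit where they are.

Things in the scene. Friction and masses are not known exactly. Their poses are not given: they have to be found in the camera images.
- filter_unit: Light grey water filter housing, 304 x 116 mm, fixed to the counter. Origin on the counter under its middle line; x runs along it from the snap tab to the pipe head, y left, z up. In this frame, mm: spring housings 67.5 high at x -92 to -75, |y| over 20; pipe head (end stop) x 146 to 178, 84 high, two pipes behind it to x 222.
- bay_centre (a point): Centre of the cartridge bay's opening (82 along the unit x 80 mm), level with its upper edge: unit x -27, y 0, z 56. The cover closes it at the start. Guide kerbs at |y| 50 to 58 run from unit x -76 to 146, 63 high; lips, top at 67.5, reach in over the cover's edges (to |y| 43) from x -76 to 8 and keep it down on its seat.
- deck_centre (a point): Centre of the flat deck next to the bay (unit x 14 to 146), on its surface: unit x 80, y 0, z 56. The cover ends here.
- cover: Loose mid-grey cover plate, 90 x 97 x 6 mm, about 0.12 kg. Origin in the middle of its underside, axes as the unit's; latched at unit x -27, y 0, z 56; against the end stop at x 101. The tab's catch stands in the slot of its 19.5 mm long rear tongue. Once the tab is pressed, spring plungers push it 7 to 10 mm towards the pipe head; it cannot relatch and slides with 1 to 6 N.
- ledge (a point): Point on the upright rear face of the cover's thumb ledge (the face that looks back towards the snap tab), in its middle, 14 mm above the cover's underside. The ledge is 78 mm wide (y), rises 14 mm above the plate's top and slopes down towards the pipe head; push its rear face towards the unit's +x. Behind it the plate's top is bare for 34 mm.
- tab_top (a point): Middle of the top of the snap tab's ribbed thumb pad, 26 (x) x 34 (y) mm, at unit x -108, y 0, 71 mm above the counter at rest, 9 mm above the cover plate's top. It is pressed straight down.
- snap_tab (a joint): How far the snap tab is pressed down, m: 0 at rest, 0.007 fully down (end of travel); the cover springs free at about 0.005. It takes about 4 to 6 N and springs back.
- malt_can: Round can with a gold cap, 126 mm diameter, 125 high, beside the unit; origin at the centre of its underside. To be left alone.
- tin: Low round food tin, 76 mm diameter, 58 high, beside the unit; origin at the centre of its underside. To be left alone.
- sip_lid: Black cup lid, 94 mm diameter, 19 high, lying on the counter close beside the unit; origin at the centre of its underside. To be left alone.
Things that resemble listed ones, but are neither listed nor needed, are in the scene too. Leave any green look-alike of the cover alone.

How it is judged:
By the outcome, as a careful person would: the job done as asked, in the order asked, and still so for the second after the job is handed in, with the robot touching nothing.
It also fails if it takes over 40 s, if anything falls off the work surface, if the arm or the gripper's body presses on something with over 40 N, if the wrist force passes 120 N, or if a joint passes its speed limit or range.

## Working session

There is one attempt and no reset: what is moved stays moved. The work goes in short steps, Python scripts to look and compute and a shell command to move; the robot and the scene stay as the last step left them, time stands still between calls to the robot, and variables do not carry over. Pictures are saved under pics/ and viewed, at most 10 in all, crops included, and the job is handed in when it is done.

```bash
mkdir -p pics; cat > h.py <<'E'
import numpy as np, cv2
from rig import sense, capture, finish_job, find_in, place_of
def ray(c,px):
    K=np.array([[c['fx'],0,c['cx']],[0,c['fy'],c['cy']],[0,0,1.]])
    return cv2.undistortPoints(np.array([[px]],float),K,np.array([c['k1'],0,0,0.]))[0,0]
def at_depth(c,px):
    u,v=int(round(px[0])),int(round(px[1])); p=c['depth'][max(0,v-2):v+3,max(0,u-2):u+3]; d=np.median(p[p>0]) if (p>0).any() else np.nan
    s=ray(c,px); return (np.linalg.inv(c['camera_from_world'])@[s[0]*d,-s[1]*d,-d,1])[:3]
def at_z(c,px,z):
    s=ray(c,px); M=np.linalg.inv(c['camera_from_world']); o=M[:3,3]; r=M[:3,:3]@[s[0],-s[1],-1]
    return o+r*(z-o[2])/r[2]
E
python3 - <<'E'
from h import *
np.set_printoptions(precision=1,suppress=True)
Z=dict(bay_centre=56,deck_centre=56,cover=56,ledge=70,tab_top=71,filter_unit=0,malt_can=0,tin=0,sip_lid=0)
for n in('top','side'):
    c=capture(n); cv2.imwrite(f'pics/{n}0.png',c['color'][:,:,::-1])
    print(n,np.linalg.inv(c['camera_from_world'])[:3,3])
    for q,z in Z.items():
        for d in place_of(q,n)[:3]: print(q,round(d['conf'],2),np.array(d['centre']),at_z(c,d['centre'],z),at_depth(c,d['centre']))
print(sense())
E
```

```text
top [ 398.   269.9 1427.9]
bay_centre 0.87 [326.8 272.3] [500.9 259.4  56. ] [499.6 259.5  73.5]
deck_centre 0.57 [292.5 251.7] [556.4 348.   56. ] [556.5 348.1  55.3]
cover 0.93 [327.1 272. ] [501.7 258.6  56. ] [500.4 258.7  73.6]
cover 0.82 [435.1 201.1] [685.1 -31.7  56. ] [694.  -41.   13.7]
ledge 0.9 [329.  271.3] [502.4 253.8  70. ] [502.1 253.8  73.1]
ledge 0.57 [443.3 204.8] [672.  -49.9  70. ] [684.5 -64.6   7.8]
tab_top 0.57 [357.  285.1] [465.5 182.6  71. ] [465.5 182.6  71.6]
tab_top 0.4 [264.6 283.3] [474.2 419.8  71. ] [477.5 426.2  12.5]
filter_unit 0.69 [319.8 269. ] [514.4 277.7   0. ] [509.3 277.4  62.3]
filter_unit 0.51 [332.  271.6] [506.8 244.8   0. ] [501.4 246.1  70.3]
malt_can 0.74 [356.3 207.4] [682.4 174.6   0. ] [658.1 182.7 122. ]
tin 0.97 [227.4 267.9] [521.6 528.6   0. ] [516.9 518.8  54.1]
sip_lid 0.87 [264.9 286.2] [470.3 426.8   0. ] [469.7 425.3  13.5]
sip_lid 0.61 [354.5 288.4] [460.2 184.9   0. ] [457.  189.3  73.5]
side [ 620.4 -598.7  737.6]
bay_centre 0.86 [286.7 264.8] [504.1 250.8  56. ] [505.6 239.8  64.8]
deck_centre 0.65 [315.7 235.7] [561
[... 521 characters left out ...]
72.7 305.5] [685.7 185.1   0. ] [680.5 123.3  58.2]
tin 0.92 [302.6 213.8] [518.4 535.6   0. ] [522.3 492.8  27.8]
tin 0.66 [278.9 234.5] [464.7 441.4   0. ] [467.5 423.   13. ]
sip_lid 0.7 [278.4 235.5] [463.9 437.1   0. ] [466.9 417.2  14.1]
sip_lid 0.53 [371.4 304.3] [683.1 188.7   0. ] [678.  124.   60.6]
{'time_s': 1.0, 'joints': array([ 1.1,  0.3,  1.5,  0. ,  1.3, -0.2]), 'dq': array([-0., -0., -0., -0., -0., -0.]), 'tau': array([ -0. , -41.2, -26. ,  -0. ,   0. ,   0. ]), 'eef_pos': array([140.5, 505.9, 231.3]), 'ee_rot': array([-0. ,  0.1,  1. ,  0. ]), 'force': array([-0. ,  0.5,  0.6]), 'wrist_torque': array([-0.1,  0. ,  0. ]), 'grip_force': 0.0, 'grip_width': 1.0008240373219568}
```

View pics/top0.png

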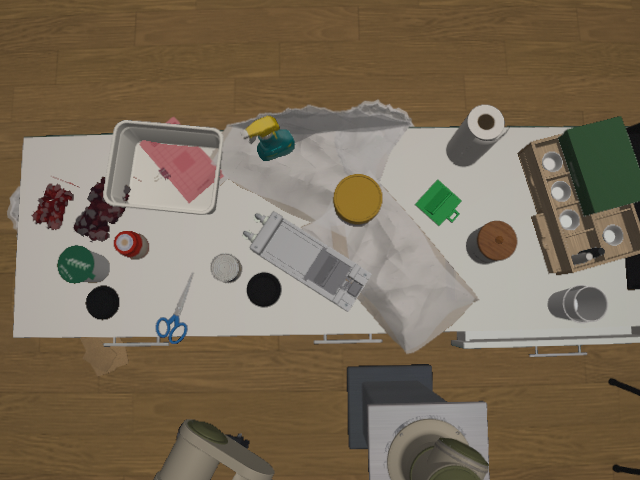

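View pics/side0.png

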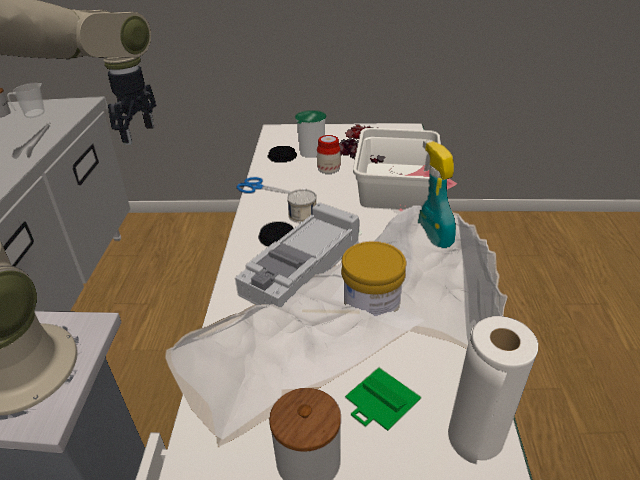

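The top view shows the unit running from the snap tab at (355,287) to the pipe head at (262,228). The only other candidate for the cover is the green plate at (438,202), a look-alike lying flat on the counter. The grey one at (327,270) sits in the unit and fits the description. Next I'll fit the unit's pose and confirm it in an enlarged crop.

```bash
python3 - <<'E'
from h import *
from scipy.optimize import minimize
np.set_printoptions(precision=1,suppress=True)
c=capture('top'); M=np.linalg.inv(c['camera_from_world'])
vv,uu=np.mgrid[200:330,225:390]
K=np.array([[c['fx'],0,c['cx']],[0,c['fy'],c['cy']],[0,0,1.]])
s=cv2.undistortPoints(np.stack([uu.ravel(),vv.ravel()],1).astype(float)[:,None],K,np.array([c['k1'],0,0,0.]))[:,0]
d=c['depth'][200:330,225:390].ravel()
P=(M@np.stack([s[:,0]*d,-s[:,1]*d,-d,0*d+1]))[:3].T
th=np.radians(58); a=np.array([np.cos(th),np.sin(th)]); n=np.array([-a[1],a[0]])
q=P[:,:2]-[512,276]; ok=(P[:,2]>40)&(P[:,2]<100)&(abs(q@a)<230)&(abs(q@n)<75)
P=P[ok]; r=cv2.minAreaRect(P[:,:2].astype(np.float32)); print(r,len(P))
# maximise overlap: points inside unit footprint, tight
def cost(p):
    a=np.array([np.cos(p[2]),np.sin(p[2])]); n=np.array([-a[1],a[0]]); q=P[:,:2]-p[:2]; x=q@a;y=q@n
    b=(x<150)&(x>-120); return np.mean(np.clip(abs(y[b])-57,0,9)**2)
best=min((minimize(lambda t:cost([512+t[0]*-np.sin(t[1]),276+t[0]*np.cos(t[1]),t[1]]),[o,np.radians(g)],method='Nelder-Mead') for o in(-5,0,5) for g in(56,58,60)),key=lambda r:r.fun)
t=best.x; th=t[1]; a=np.array([np.cos(th),np.sin(th)]); n=np.array([-a[1],a[0]]); o=np.array([512,276])+t[0]*n
q=P[:,:2]-o; x=q@a; y=q@n; print(np.degrees(th),o,best.fun)
for lo in range(-140,235,10):
    b=(x>=lo)&(x<lo+10); e=b&(abs(y)<18); 
    if b.any(): print(lo,b.sum(),np.percentile(y[b],[1,99]),np.median(P[e,2]) if e.any() else None)
cr=cv2.resize(c['color'][200:320,235:385],(750,600),interpolation=cv2.INTER_CUBIC); cv2.imwrite('pics/crop.png',cr[:,:,::-1])
E
```

```text
((519.6567993164062, 275.0459289550781), (443.7652282714844, 134.06118774414062), 58.36893844604492) 5810
56.635958128936835 [513.2 275.2] 0.11892613414710583
-140 49 [-76.2 -34. ] None
-130 23 [-72.2  52. ] 56.243222904462755
-120 160 [-57.   57.2] 67.97334976399998
-110 165 [-57.3  56.8] 70.98026152827629
-100 163 [-56.4  56.5] 71.24803150017055
-90 151 [-56.8  57.5] 59.53967676388788
-80 153 [-56.6  57.1] 62.044687287041484
-70 174 [-56.6  56.9] 62.46126105931944
-60 176 [-57.4  57.2] 62.71004476815472
-50 174 [-56.7  57.1] 62.73626483096268
-40 181 [-56.8  56.7] 63.52925307180999
-30 171 [-57.1  56.6] 74.29920743881667
-20 169 [-57.1  57.3] 69.46745342563008
-10 173 [-62.1  57. ] 64.97938718597561
0 177 [-66.5  56.7] 61.940266336139075
10 170 [-56.2  56.2] 62.317463179401216
20 164 [-56.8  57.4] 59.28911279627573
30 176 [-57.   56.7] 56.24071382153352
40 169 [-56.2  56.5] 54.89690763648059
50 169 [-56.6  57. ] 56.496632016771855
60 169 [-55.9  57.5] 55.94256130739291
70 166 [-56.6  56.6] 56.0415738197637
80 172 [-57.   57.2] 55.575797184232215
90 166 [-56.6  56.9] 55.84152079251203
100 172 [-56.6  56.7] 55.45960618411527
110 165 [-56.2  56.6] 55.680114089091376
120 168 [-56.2  57.7] 55.64085543720239
130 171 [-57.1  56. ] 55.552206196396355
140 168 [-57.1  56.6] 56.453640556293294
150 246 [-55.2  57.1] 82.05953912511109
160 171 [-56.6  57.2] 84.44178284923169
170 172 [-56.6  57. ] 84.38074002309963
180 58 [-51.7  49.9] 81.78020386249614
190 62 [-39.8  39.2] 51.709818032352246
200 37 [-32.6  36.4] None
210 30 [-33.1  33. ] None
220 11 [-33.2  32.1] None
```

View pics/crop.png

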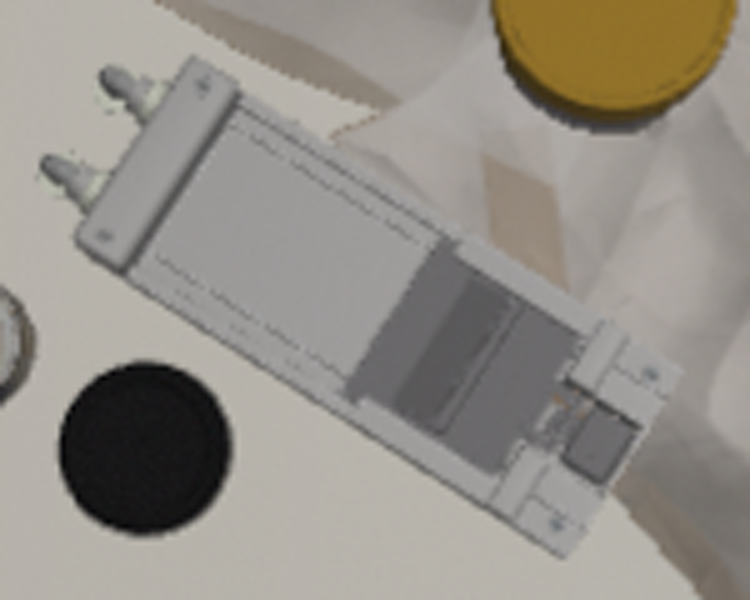

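```bash
cat > plan.py <<'E'
from h import *
from scipy.spatial.transform import Rotation as R
import json
np.set_printoptions(precision=2,suppress=True)
def go(target_u, z):
    """remaining tool-frame move to unit (x,y), world z, with tool x aligned to unit axis"""
    u=json.load(open('u.json')); th=u['th']; a=np.array([np.cos(th),np.sin(th)]); n=np.array([-a[1],a[0]])
    T=np.r_[np.array(u['o'])+target_u[0]*a+target_u[1]*n,z]; s=sense()
    w,x,y,zz=s['ee_rot']; r=R.from_quat([x,y,zz,w])
    best=min((R.from_matrix(np.c_[k*np.r_[a,0],-k*np.r_[n,0],[0,0,-1.]]) for k in(1,-1)),key=lambda g:(r.inv()*g).magnitude())
    rv=(r.inv()*best).as_rotvec(); p=s['eef_pos']-np.r_[u['o'],0]
    print('t',s['time_s'],'unit xy',p[:2]@a,p[:2]@n,'z',p[2],'force u',s['force'][:2]@a,s['force'][:2]@n,s['force'][2])
    print('turn',rv,'shift now-axes',r.inv().apply(T-s['eef_pos']),'after-turn axes',best.inv().apply(T-s['eef_pos']),'toolx in unit',r.apply([1,0,0])[:2]@a)
E
python3 - <<'E'
from h import *
import json
c=capture('top'); M=np.linalg.inv(c['camera_from_world'])
# dense unit-grid colour profile at given heights: find edges along x
th=np.radians(56.636);a=np.array([np.cos(th),np.sin(th)]);n=np.array([-a[1],a[0]]);o=np.array([513.2,275.2])
g=cv2.cvtColor(c['color'],cv2.COLOR_RGB2GRAY).astype(np.float32)
K=np.array([[c['fx'],0,c['cx']],[0,c['fy'],c['cy']],[0,0,1.]])
def prof(z,x0,x1,ys):
    xs=np.arange(x0,x1,.5); W=np.array([[*(o+x*a+y*n),z,1] for x in xs for y in ys])
    p=(c['camera_from_world']@W.T)[:3]*np.array([[1],[-1],[-1]])
    uv=cv2.projectPoints(p.T.copy(),np.zeros(3),np.zeros(3),K,np.array([c['k1'],0,0,0.]))[0][:,0].astype(np.float32)
    v=cv2.remap(g,uv[None,:,0],uv[None,:,1],cv2.INTER_LINEAR).reshape(len(xs),-1).mean(1)
    e=np.gradient(v); k=np.argsort(-abs(e))[:1]; i=k[0]; sl=slice(max(0,i-6),i+7); wt=abs(e[sl]); return xs[i],(xs[sl]*wt).sum()/wt.sum(),e[i]
Y=np.arange(-30,31,3.)
print('cover front@62 want 18',prof(62,5,40,Y))
print('tab rear@71 want -121',prof(71,-130,-108,np.arange(-12,13,3.)))
print('tab front@71 want -95',prof(71,-103,-84,np.arange(-12,13,3.)))
print('ledge top@76 want -38',prof(76,-48,-24,Y))
print('head front@84 want 146',prof(84,135,165,Y))
E
```

```text
cover front@62 want 18 (np.float64(25.0), np.float64(25.14588856066047), np.float32(6.117859))
tab rear@71 want -121 (np.float64(-116.5), np.float64(-116.606289408341), np.float32(-8.166393))
tab front@71 want -95 (np.float64(-88.5), np.float64(-88.69855414325005), np.float32(3.3904076))
ledge top@76 want -38 (np.float64(-26.0), np.float64(-26.36606317930635), np.float32(-2.3310547))
head front@84 want 146 (np.float64(147.0), np.float64(147.231598216481), np.float32(-8.257416))
```

```bash
python3 - <<'E'
import json,numpy as np
th=np.radians(56.64); o=np.array([513.2,275.2])+5*np.array([np.cos(th),np.sin(th)])
json.dump(dict(th=th,o=list(o)),open('u.json','w')); print(o)
from plan import *
go((-108,0),110)
E
```

```text
[515.94948886 279.37615984]
t 1.1 unit xy -17.33472260099488 438.1805539017312 z 231.27360786078182 force u -1.1642713627858063 0.7230933102952412 0.180093507673396
turn [-0.   -0.   -1.26] shift now-axes [-389.31 -220.58  121.27] after-turn axes [  90.67 -438.18  121.27] toolx in unit -0.3064700592713866
```

```bash
python3 -m jog '[{"az":-0.18,"jaw":1},{"az":-0.18,"jaw":1},{"az":-0.18,"jaw":1},{"az":-0.18,"jaw":1},{"az":-0.18,"jaw":1}]' 20; python3 -m jog '[{"az":-0.18,"jaw":1},{"az":-0.18,"jaw":1},{"ty":-50,"tx":10,"jaw":1},{"ty":-50,"tx":10,"jaw":1},{"ty":-50,"tx":10,"jaw":1}]'; python3 -m jog '[{"ty":-50,"tx":10,"jaw":1},{"ty":-50,"tx":10,"jaw":1},{"ty":-50,"tx":10,"jaw":1},{"ty":-50,"tx":10,"jaw":1},{"ty":-40,"tx":10,"jaw":1}]'; python3 -c "
from plan import *
go((-108,0),110)
print(sense()['joints'],sense()['grip_width'])"
```

```text
t 1.1 unit xy -17.33472260099488 438.1805539017312 z 231.27360786078182 force u -1.1642713627858063 0.7230933102952412 0.180093507673396
turn [-0.   -0.   -1.26] shift now-axes [-389.31 -220.58  121.27] after-turn axes [  90.67 -438.18  121.27] toolx in unit -0.3064700592713866
[ 1.08  0.31  1.5   0.    1.33 -0.22] 0.9987957917494722schema error: expected keys tx, ty, tz, ax, ay, az, jaw
schema error: expected keys tx, ty, tz, ax, ay, az, jaw
schema error: expected keys tx, ty, tz, ax, ay, az, jaw
```

All seven keys are required in every row.

```bash
python3 -m jog '[{"tx":0,"ty":0,"tz":0,"ax":0,"ay":0,"az":-0.18,"jaw":1},{"tx":0,"ty":0,"tz":0,"ax":0,"ay":0,"az":-0.18,"jaw":1},{"tx":0,"ty":0,"tz":0,"ax":0,"ay":0,"az":-0.18,"jaw":1},{"tx":0,"ty":0,"tz":0,"ax":0,"ay":0,"az":-0.18,"jaw":1},{"tx":0,"ty":0,"tz":0,"ax":0,"ay":0,"az":-0.18,"jaw":1}]' 20; python3 -m jog '[{"tx":0,"ty":0,"tz":0,"ax":0,"ay":0,"az":-0.18,"jaw":1},{"tx":0,"ty":0,"tz":0,"ax":0,"ay":0,"az":-0.18,"jaw":1}]'; python3 -c "
from plan import *
go((-108,0),110)
print(sense()['joints'],sense()['grip_width'])"
```

```text
time_s: 1.72
eef_pos: [140.5, 505.9, 231.3]
ee_rot: [-0.0, -0.312, 0.95, -0.0]
force: [-0.0, 0.3, -1.1]
grip_width: -0.004
grip_force: 0.0
time_s: 1.98
eef_pos: [140.4, 505.9, 231.3]
ee_rot: [-0.0, -0.477, 0.879, 0.0]
force: [0.3, 0.1, 0.2]
grip_width: 0.002
grip_force: 0.0
t 1.975 unit xy -17.31800931728854 438.18674454710396 z 231.30072073144507 force u 0.2958811253406224 -0.18520615159335757 0.19329736710828666
turn [ 0.   -0.    0.01] shift now-axes [  93.56 -437.59  121.29] after-turn axes [  90.68 -438.19  121.3 ] toolx in unit -0.9999783602110908
[ 1.08  0.31  1.5   0.    1.33 -1.49] 0.0022955553392180164
```

```bash
python3 -m jog '[{"tx":11,"ty":-55,"tz":0,"ax":0,"ay":0,"az":0,"jaw":1},{"tx":11,"ty":-55,"tz":0,"ax":0,"ay":0,"az":0,"jaw":1},{"tx":11,"ty":-55,"tz":0,"ax":0,"ay":0,"az":0,"jaw":1},{"tx":11,"ty":-55,"tz":0,"ax":0,"ay":0,"az":0,"jaw":1},{"tx":12,"ty":-55,"tz":0,"ax":0,"ay":0,"az":0,"jaw":1}]'; python3 -m jog '[{"tx":12,"ty":-54,"tz":10,"ax":0,"ay":0,"az":0,"jaw":1},{"tx":12,"ty":-54,"tz":20,"ax":0,"ay":0,"az":0,"jaw":1},{"tx":12,"ty":-54,"tz":30,"ax":0,"ay":0,"az":0,"jaw":1},{"tx":0,"ty":0,"tz":50,"ax":0,"ay":0,"az":0,"jaw":1},{"tx":0,"ty":0,"tz":0,"ax":0,"ay":0,"az":0,"jaw":1}]'; python3 - <<'E'
from plan import *
go((-108,0),85)
c=capture('side'); cr=cv2.resize(c['color'][190:310,200:370],(800,565),interpolation=cv2.INTER_CUBIC); cv2.imwrite('pics/s1.png',cr[:,:,::-1])
E
```

```text
time_s: 2.6
eef_pos: [340.6, 306.6, 231.5]
ee_rot: [0.0, -0.475, 0.88, 0.0]
force: [0.3, 0.9, 0.3]
grip_width: -0.002
grip_force: 0.0
time_s: 3.22
eef_pos: [453.2, 188.6, 119.2]
ee_rot: [-0.003, -0.474, 0.88, 0.001]
force: [0.7, 0.7, 0.5]
grip_width: 0.004
grip_force: 0.0
t 3.225 unit xy -110.33798105630635 2.4929696537791206 z 119.20016748839879 force u 0.9628603293540853 -0.1978358703166984 0.49228461548503466
turn [ 0.01 -0.   -0.  ] shift now-axes [-2.49 -2.66 34.18] after-turn axes [-2.34 -2.49 34.2 ] toolx in unit -0.9999898617590768
```

View pics/s1.png

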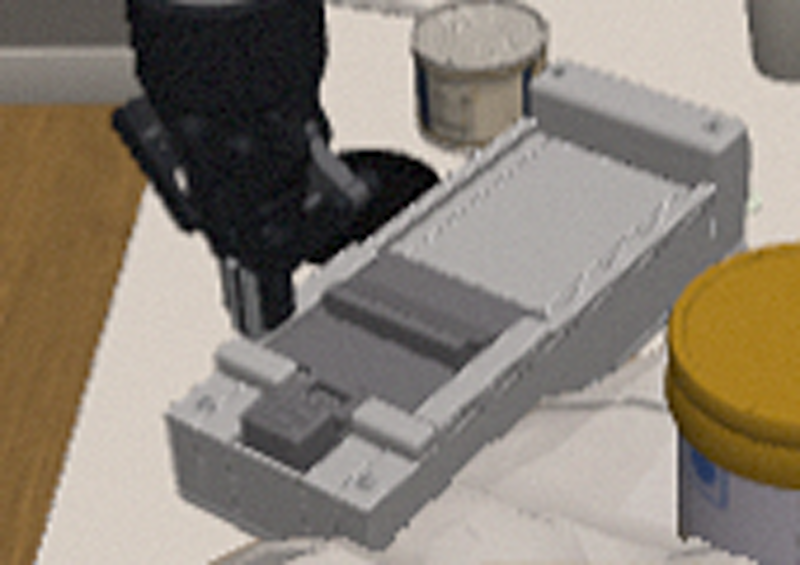

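The side crop shows the shut fingers with the tip at about pixel (254,260), above the tab pad at about (262,277), and the latched cover ahead of it. I'll check both against the kinematics.

```bash
python3 - <<'E'
from plan import *
c=capture('side'); u=json.load(open('u.json')); a=np.array([np.cos(u['th']),np.sin(u['th'])]); n=np.array([-a[1],a[0]])
f=lambda p:(p,(p[:2]-u['o'])@a,(p[:2]-u['o'])@n)
print('tip',f(at_z(c,(254.2,260.5),119)))
# tab pad corners in crop px
for q in((245,412),(290,445),(345,405),(298,380)): print('tab',f(at_z(c,(200+q[0]*.2125,190+q[1]*.2125),71)))
for q in place_of('tab_top','side')[:2]: print(q,f(at_z(c,q['centre'],71)))
for q in place_of('ledge','side')[:2]: print(q,f(at_z(c,q['centre'],70)))
c=capture('top')
for q in place_of('tab_top','top')[:2]: print(q,f(at_z(c,q['centre'],71)))
go((-108,0),85)
E
```

```text
tip (array([449.67, 185.62, 119.  ]), np.float64(-114.75263355517002), np.float64(3.8054372992384238))
tab (array([439.63, 190.67,  71.  ]), np.float64(-116.05599360169704), np.float64(14.964979597524211))
tab (array([461.85, 169.15,  71.  ]), np.float64(-121.81663933679053), np.float64(-15.430688530885035))
tab (array([482.5 , 195.53,  71.  ]), np.float64(-88.4252446622275), np.float64(-18.16448773085769))
tab (array([460.02, 212.44,  71.  ]), np.float64(-86.6639414413605), np.float64(9.910655580356861))
{'centre': [259.2, 276.6], 'conf': 0.85} (array([453.84, 193.73,  71.  ]), np.float64(-105.6906763662835), np.float64(4.773886641479023))
{'centre': [377.7, 396.4], 'conf': 0.96} (array([677.53, -97.39,  70.  ]), np.float64(-225.83634462530765), np.float64(-342.14141089490397))
{'centre': [281.9, 258.2], 'conf': 0.73} (array([494.4 , 255.68,  70.  ]), np.float64(-31.643353643187293), np.float64(4.9709027929702865))
t 3.525 unit xy -108.16514411482642 1.3429009063107793 z 123.17601711332638 force u 0.20135217442986228 -0.7297817693003421 0.47832914017508105
turn [-0.  0.  0.] shift now-axes [-0.09 -1.26 38.18] after-turn axes [-0.17 -1.34 38.18] toolx in unit -0.9999965890838786
```

```bash
python3 -m jog '[{"tx":0,"ty":-1,"tz":25,"ax":0,"ay":0,"az":0,"jaw":1},{"tx":0,"ty":0,"tz":20,"ax":0,"ay":0,"az":0,"jaw":1},{"tx":0,"ty":0,"tz":4,"ax":0,"ay":0,"az":0,"jaw":1},{"tx":0,"ty":0,"tz":0,"ax":0,"ay":0,"az":0,"jaw":1}]';python3 -m jog '[{"tx":0,"ty":0,"tz":1.5,"ax":0,"ay":0,"az":0,"jaw":1},{"tx":0,"ty":0,"tz":0,"ax":0,"ay":0,"az":0,"jaw":1}]';  python3 -m jog '[{"tx":0,"ty":0,"tz":2,"ax":0,"ay":0,"az":0,"jaw":1},{"tx":0,"ty":0,"tz":0,"ax":0,"ay":0,"az":0,"jaw":1}]'; python3 -c "
from plan import *
go((-108,0),65)"
```

```text
time_s: 4.03
eef_pos: [456.0, 188.9, 73.3]
ee_rot: [0.001, -0.475, 0.88, -0.0]
force: [-0.6, 0.6, 0.9]
grip_width: -0.004
grip_force: 0.0
time_s: 4.28
eef_pos: [455.8, 188.7, 71.5]
ee_rot: [0.0, -0.475, 0.88, -0.0]
force: [-0.3, -0.7, 0.4]
grip_width: 0.003
grip_force: 0.0
time_s: 4.53
eef_pos: [455.9, 188.7, 69.2]
ee_rot: [0.0, -0.475, 0.88, -0.0]
force: [0.7, 0.2, 2.0]
grip_width: -0.004
grip_force: 1.2
t 4.525 unit xy -108.76794627682831 0.28631718245176846 z 69.21685953218942 force u 0.5465477954963865 -0.5367835701928888 2.0430144446692817
turn [-0.  0.  0.] shift now-axes [-0.77 -0.28  4.22] after-turn axes [-0.77 -0.29  4.22] toolx in unit -0.9999996899575619
```

```bash
python3 -m jog '[{"tx":0,"ty":0,"tz":2,"ax":0,"ay":0,"az":0,"jaw":1},{"tx":0,"ty":0,"tz":0,"ax":0,"ay":0,"az":0,"jaw":1}]';python3 -m jog '[{"tx":0,"ty":0,"tz":2,"ax":0,"ay":0,"az":0,"jaw":1},{"tx":0,"ty":0,"tz":0,"ax":0,"ay":0,"az":0,"jaw":1}]';python3 -m jog '[{"tx":0,"ty":0,"tz":0.6,"ax":0,"ay":0,"az":0,"jaw":1},{"tx":0,"ty":0,"tz":0,"ax":0,"ay":0,"az":0,"jaw":1}]'; python3 - <<'E'
from plan import *
go((-108,0),65)
u=json.load(open('u.json')); a=np.array([np.cos(u['th']),np.sin(u['th'])]); n=np.array([-a[1],a[0]])
for k in('side','top'):
    c=capture(k)
    for q in place_of('ledge',k)[:2]: p=at_z(c,q['centre'],70);print(k,q,(p[:2]-u['o'])@a,(p[:2]-u['o'])@n)
E
```

```text
time_s: 4.78
eef_pos: [455.9, 188.7, 67.0]
ee_rot: [0.0, -0.475, 0.88, -0.0]
force: [0.6, 0.5, 2.1]
grip_width: 0.003
grip_force: 1.2
time_s: 5.03
eef_pos: [455.8, 188.6, 64.9]
ee_rot: [0.0, -0.475, 0.88, -0.0]
force: [1.2, 1.1, 3.3]
grip_width: -0.001
grip_force: 1.6
time_s: 5.28
eef_pos: [455.8, 188.7, 64.4]
ee_rot: [0.0, -0.475, 0.88, -0.0]
force: [1.8, -0.3, 2.7]
grip_width: 0.004
grip_force: 1.7
t 5.275 unit xy -108.86970292638954 0.3741531095401614 z 64.42697355192128 force u 0.6931639886884142 -1.6558471996419175 2.727787804576214
turn [-0.  0.  0.] shift now-axes [-0.87 -0.37 -0.57] after-turn axes [-0.87 -0.37 -0.57] toolx in unit -0.9999997852848483
side {'centre': [378.4, 397.4], 'conf': 0.87} -226.88843326631078 -344.02729394420675
side {'centre': [280.8, 255.4], 'conf': 0.8} -25.318320565226028 13.042004201906435
top {'centre': [330.8, 269.5], 'conf': 0.77} -30.300991825149413 -9.139881121314534
top {'centre': [442.0, 206.1], 'conf': 0.76} -188.09652591638482 -306.5564582723742
```

```bash
cat > edge.py <<'E'
from plan import *
def edge(x0,x1,ys,z):
    c=capture('top'); u=json.load(open('u.json')); a=np.array([np.cos(u['th']),np.sin(u['th'])]); n=np.array([-a[1],a[0]]); o=np.array(u['o'])
    g=cv2.cvtColor(c['color'],cv2.COLOR_RGB2GRAY).astype(np.float32); K=np.array([[c['fx'],0,c['cx']],[0,c['fy'],c['cy']],[0,0,1.]])
    xs=np.arange(x0,x1,.5); W=np.array([[*(o+x*a+y*n),z,1] for x in xs for y in ys])
    p=(c['camera_from_world']@W.T)[:3]*np.array([[1],[-1],[-1]])
    uv=cv2.projectPoints(p.T.copy(),np.zeros(3),np.zeros(3),K,np.array([c['k1'],0,0,0.]))[0][:,0].astype(np.float32)
    v=cv2.remap(g,uv[None,:,0],uv[None,:,1],cv2.INTER_LINEAR).reshape(len(xs),-1).mean(1); e=np.gradient(v); i=np.argmax(abs(e)); print('edge',xs[i],e[i])
E
python3 -c "
from edge import *
edge(0,45,np.arange(-30,31,3.),62)"
```

```text
edge 26.5 6.000557
```

The cover's front edge has moved about 6.5 mm, so the cover is free. Next I lift, go over the bare plate behind the ledge and lower to about z 67.5, clear of the plate at 62.

```bash
python3 -m jog '[{"tx":0,"ty":0,"tz":-15,"ax":0,"ay":0,"az":0,"jaw":1},{"tx":0,"ty":0,"tz":-15,"ax":0,"ay":0,"az":0,"jaw":1},{"tx":-30,"ty":0,"tz":0,"ax":0,"ay":0,"az":0,"jaw":1},{"tx":-30,"ty":0,"tz":0,"ax":0,"ay":0,"az":0,"jaw":1},{"tx":0,"ty":0,"tz":0,"ax":0,"ay":0,"az":0,"jaw":1}]'; python3 -m jog '[{"tx":0,"ty":0,"tz":15,"ax":0,"ay":0,"az":0,"jaw":1},{"tx":0,"ty":0,"tz":9,"ax":0,"ay":0,"az":0,"jaw":1},{"tx":0,"ty":0,"tz":3,"ax":0,"ay":0,"az":0,"jaw":1},{"tx":0,"ty":0,"tz":0,"ax":0,"ay":0,"az":0,"jaw":1}]'; python3 - <<'E'
from edge import *
go((-41,0),67.5)
edge(0,45,np.arange(-30,31,3.),62)
c=capture('side'); cr=cv2.resize(c['color'][190:310,200:370],(800,565),interpolation=cv2.INTER_CUBIC); cv2.imwrite('pics/s2.png',cr[:,:,::-1])
E
```

```text
time_s: 6.15
eef_pos: [489.0, 239.8, 95.1]
ee_rot: [0.0, -0.475, 0.88, -0.0]
force: [-0.5, -0.2, -0.3]
grip_width: -0.004
grip_force: 0.0
time_s: 6.65
eef_pos: [488.5, 238.6, 67.3]
ee_rot: [-0.0, -0.475, 0.88, 0.0]
force: [-0.3, 0.3, -0.9]
grip_width: 0.005
grip_force: 0.0
t 6.65 unit xy -49.18173196702624 0.47640883585073773 z 67.25467890775488 force u 0.11609383630721398 0.41883999595806204 -0.9465986713965338
turn [ 0. -0.  0.] shift now-axes [-8.18 -0.48 -0.25] after-turn axes [-8.18 -0.48 -0.25] toolx in unit -0.9999999033025065
edge 36.5 2.5052795
```

View pics/s2.png

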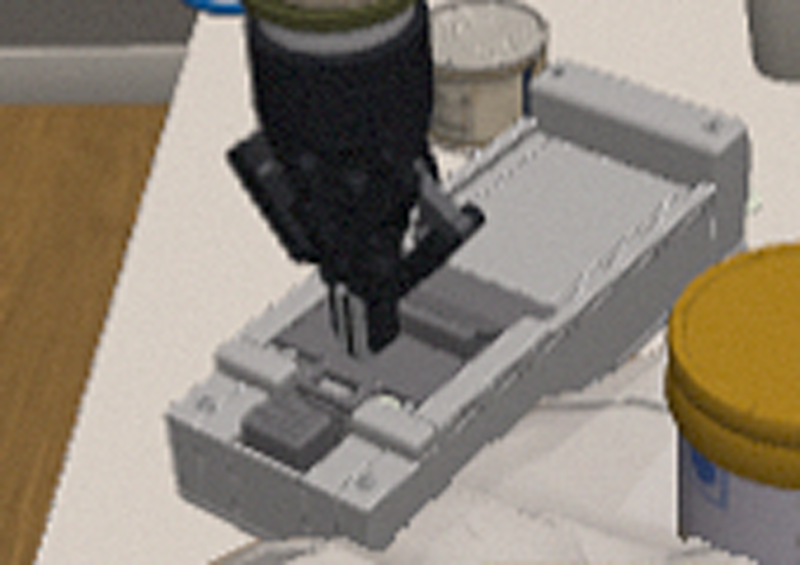

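The crop shows the cover free: the rear gap and plungers are visible at about (330,380), and the fingertip at (365,350) is behind the ledge, above the bare plate. I start pushing.

```bash
python3 -m jog '[{"tx":-3,"ty":0,"tz":0,"ax":0,"ay":0,"az":0,"jaw":1},{"tx":-3,"ty":0,"tz":0,"ax":0,"ay":0,"az":0,"jaw":1},{"tx":-3,"ty":0,"tz":0,"ax":0,"ay":0,"az":0,"jaw":1},{"tx":-3,"ty":0,"tz":0,"ax":0,"ay":0,"az":0,"jaw":1},{"tx":-3,"ty":0,"tz":0,"ax":0,"ay":0,"az":0,"jaw":1}]'; python3 -m jog '[{"tx":-5,"ty":0,"tz":0,"ax":0,"ay":0,"az":0,"jaw":1},{"tx":-5,"ty":0,"tz":0,"ax":0,"ay":0,"az":0,"jaw":1},{"tx":-5,"ty":0,"tz":0,"ax":0,"ay":0,"az":0,"jaw":1}]'; python3 - <<'E'
from edge import *
go((79,0),67.5)
edge(20,65,np.arange(-30,31,3.),62)
E
```

```text
time_s: 7.38
eef_pos: [496.8, 251.3, 67.4]
ee_rot: [-0.0, -0.475, 0.88, -0.0]
force: [-0.8, -0.4, -0.1]
grip_width: 0.001
grip_force: 0.0
time_s: 7.75
eef_pos: [505.3, 264.2, 67.4]
ee_rot: [0.0, -0.475, 0.88, 0.0]
force: [-0.6, -1.1, 0.5]
grip_width: 0.002
grip_force: 0.5
t 7.75 unit xy -18.526745322666887 0.5497116998571256 z 67.35913853537635 force u -1.2779936055513292 -0.09522911903624996 0.5298406333612649
turn [-0.  0.  0.] shift now-axes [-97.53  -0.62  -0.13] after-turn axes [-97.53  -0.55  -0.14] toolx in unit -0.9999997508494879
edge 51.0 -1.2497406
```

```bash
python3 -m jog '[{"tx":-6,"ty":0,"tz":0,"ax":0,"ay":0,"az":0,"jaw":1},{"tx":-6,"ty":0,"tz":0,"ax":0,"ay":0,"az":0,"jaw":1},{"tx":-6,"ty":0,"tz":0,"ax":0,"ay":0,"az":0,"jaw":1},{"tx":-6,"ty":0,"tz":0,"ax":0,"ay":0,"az":0,"jaw":1},{"tx":-6,"ty":0,"tz":0,"ax":0,"ay":0,"az":0,"jaw":1}]'; python3 -m jog '[{"tx":-6,"ty":0,"tz":0,"ax":0,"ay":0,"az":0,"jaw":1},{"tx":-6,"ty":0,"tz":0,"ax":0,"ay":0,"az":0,"jaw":1},{"tx":-6,"ty":0,"tz":0,"ax":0,"ay":0,"az":0,"jaw":1},{"tx":-6,"ty":0,"tz":0,"ax":0,"ay":0,"az":0,"jaw":1},{"tx":-6,"ty":0,"tz":0,"ax":0,"ay":0,"az":0,"jaw":1}]'; python3 - <<'E'
from edge import *
go((79,0),67.5)
c=capture('side'); cr=cv2.resize(c['color'][190:310,200:370],(800,565),interpolation=cv2.INTER_CUBIC); cv2.imwrite('pics/s3.png',cr[:,:,::-1])
E
```

```text
time_s: 8.43
eef_pos: [521.8, 289.3, 67.4]
ee_rot: [0.0, -0.475, 0.88, 0.0]
force: [-0.2, -0.5, -0.4]
grip_width: 0.004
grip_force: 0.2
time_s: 9.05
eef_pos: [538.3, 314.3, 67.4]
ee_rot: [-0.0, -0.475, 0.88, 0.0]
force: [-0.1, -0.8, -0.1]
grip_width: 0.001
grip_force: 0.2
t 9.05 unit xy 41.45234224434233 0.5866817575310139 z 67.3843619065437 force u -0.6776981175988961 -0.3641009231437534 -0.12449868610310336
turn [ 0. -0.  0.] shift now-axes [-37.55  -0.61  -0.12] after-turn axes [-37.55  -0.59  -0.12] toolx in unit -0.9999998054638796
```

View pics/s3.png

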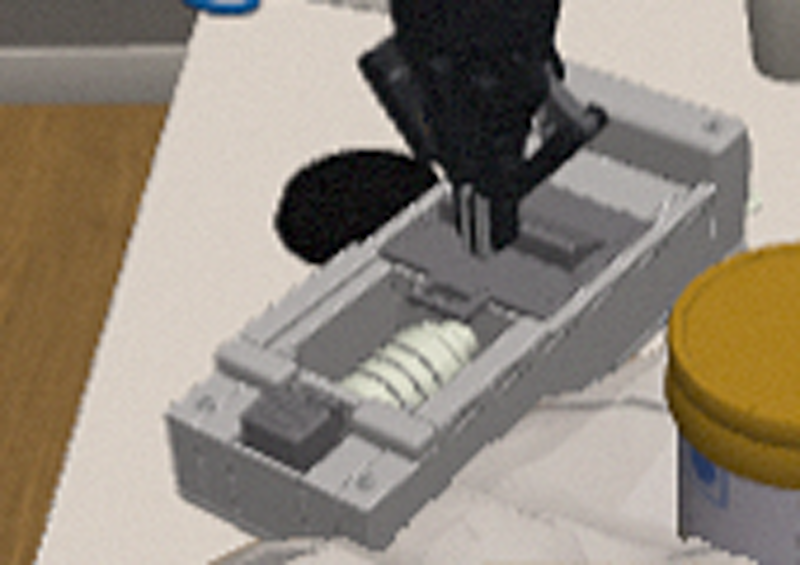

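The cover, with its tongue at about (440,300), is sliding cleanly and the bay with the cartridge is showing. I push on and finish in small steps.

```bash
python3 -m jog '[{"tx":-6,"ty":0,"tz":0,"ax":0,"ay":0,"az":0,"jaw":1},{"tx":-6,"ty":0,"tz":0,"ax":0,"ay":0,"az":0,"jaw":1},{"tx":-6,"ty":0,"tz":0,"ax":0,"ay":0,"az":0,"jaw":1},{"tx":-6,"ty":0,"tz":0,"ax":0,"ay":0,"az":0,"jaw":1},{"tx":-3,"ty":0,"tz":0,"ax":0,"ay":0,"az":0,"jaw":1}]'; python3 -m jog '[{"tx":-2,"ty":0,"tz":0,"ax":0,"ay":0,"az":0,"jaw":1},{"tx":-1,"ty":0,"tz":0,"ax":0,"ay":0,"az":0,"jaw":1},{"tx":0,"ty":0,"tz":0,"ax":0,"ay":0,"az":0,"jaw":1}]'; python3 -m jog '[{"tx":-1,"ty":0,"tz":0,"ax":0,"ay":0,"az":0,"jaw":1},{"tx":-1,"ty":0,"tz":0,"ax":0,"ay":0,"az":0,"jaw":1},{"tx":0,"ty":0,"tz":0,"ax":0,"ay":0,"az":0,"jaw":1}]'; python3 - <<'E'
from edge import *
go((79,0),67.5)
E
```

```text
time_s: 9.72
eef_pos: [553.1, 336.9, 67.4]
ee_rot: [0.0, -0.475, 0.88, -0.0]
force: [-0.7, 0.1, 0.8]
grip_width: -0.002
grip_force: 0.6
time_s: 10.1
eef_pos: [554.6, 339.1, 67.4]
ee_rot: [0.0, -0.475, 0.88, 0.0]
force: [1.0, 0.1, -1.0]
grip_width: 0.002
grip_force: 0.0
time_s: 10.48
eef_pos: [555.7, 340.8, 67.4]
ee_rot: [0.0, -0.475, 0.88, 0.0]
force: [0.1, 0.2, 0.0]
grip_width: 0.001
grip_force: 0.0
t 10.475 unit xy 73.13537060370305 0.5961276092529977 z 67.3688530396908 force u 0.24404602295039654 0.03764212004566551 0.019468870871219852
turn [-0.  0.  0.] shift now-axes [-5.86 -0.6  -0.13] after-turn axes [-5.86 -0.6  -0.13] toolx in unit -0.9999997938065951
```

```bash
for i in 1; do python3 -m jog '[{"tx":-1,"ty":0,"tz":0,"ax":0,"ay":0,"az":0,"jaw":1},{"tx":-1,"ty":0,"tz":0,"ax":0,"ay":0,"az":0,"jaw":1}]'; python3 -m jog '[{"tx":-1,"ty":0,"tz":0,"ax":0,"ay":0,"az":0,"jaw":1}]'; done; python3 - <<'E'
from edge import *
go((79,0),67.5)
c=capture('top'); cr=cv2.resize(c['color'][210:310,240:365],(750,600),interpolation=cv2.INTER_CUBIC); cv2.imwrite('pics/t4.png',cr[:,:,::-1])
c=capture('side'); cr=cv2.resize(c['color'][190:280,260:380],(800,600),interpolation=cv2.INTER_CUBIC); cv2.imwrite('pics/s4.png',cr[:,:,::-1])
E
```

```text
time_s: 10.72
eef_pos: [556.7, 342.4, 67.4]
ee_rot: [-0.0, -0.475, 0.88, -0.0]
force: [-1.0, -1.3, 0.0]
grip_width: -0.002
grip_force: 0.4
time_s: 10.85
eef_pos: [557.3, 343.3, 67.4]
ee_rot: [-0.0, -0.475, 0.88, -0.0]
force: [-0.0, -0.2, 0.6]
grip_width: 0.002
grip_force: 0.4
t 10.85 unit xy 76.11323067145472 0.625760238833436 z 67.39375706129319 force u -0.18613625727481492 -0.1026375519710454 0.5724124421707032
turn [ 0. -0.  0.] shift now-axes [-2.89 -0.63 -0.11] after-turn axes [-2.89 -0.63 -0.11] toolx in unit -0.9999997672261388
```

View pics/s4.png

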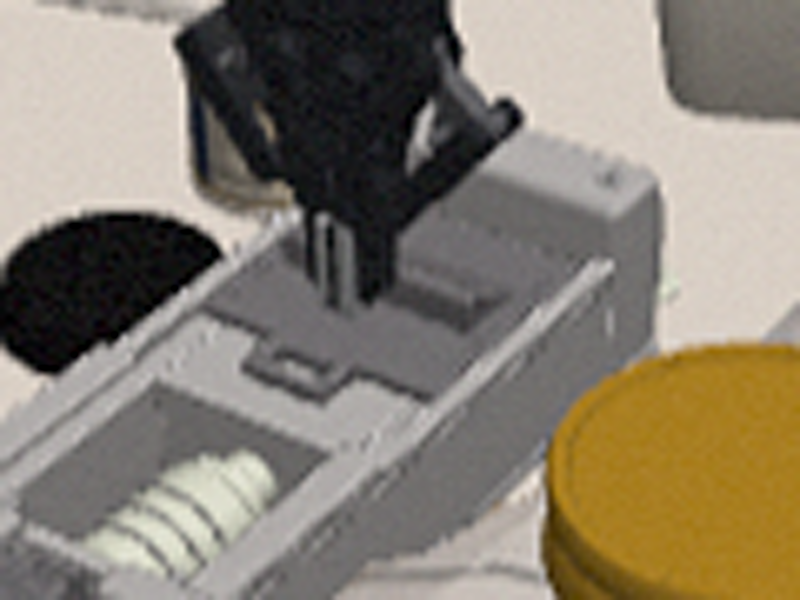

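The side crop shows the bay fully open and the cover a few mm or less short of the pipe head. I'll creep on until the contact force rises.

```bash
python3 -m jog '[{"tx":-1,"ty":0,"tz":0,"ax":0,"ay":0,"az":0,"jaw":1}]'|grep -E "force|pos";  python3 -m jog '[{"tx":-1,"ty":0,"tz":0,"ax":0,"ay":0,"az":0,"jaw":1}]'|grep -E "force|pos"; python3 -m jog '[{"tx":-0.7,"ty":0,"tz":0,"ax":0,"ay":0,"az":0,"jaw":1}]'|grep -E "force|pos"
```

```text
eef_pos: [557.8, 344.1, 67.4]
force: [-1.4, -1.1, -0.5]
grip_force: 0.4
eef_pos: [558.4, 344.9, 67.4]
force: [-0.5, -1.3, 0.4]
grip_force: 0.4
eef_pos: [558.8, 345.5, 67.4]
force: [0.4, -0.1, 1.3]
grip_force: 0.4
```

```bash
python3 -m jog '[{"tx":-0.7,"ty":0,"tz":0,"ax":0,"ay":0,"az":0,"jaw":1}]'|grep -E "force|pos";  python3 -m jog '[{"tx":-0.7,"ty":0,"tz":0,"ax":0,"ay":0,"az":0,"jaw":1}]'|grep -E "force|pos"; python3 -m jog '[{"tx":-0.7,"ty":0,"tz":0,"ax":0,"ay":0,"az":0,"jaw":1}]'|grep -E "force|pos"
```

```text
eef_pos: [559.2, 346.1, 67.4]
force: [-0.6, -0.7, 0.6]
grip_force: 0.4
eef_pos: [559.6, 346.7, 67.4]
force: [-0.9, 0.0, 0.1]
grip_force: 0.4
eef_pos: [559.9, 347.3, 67.4]
force: [-1.4, 0.1, 0.9]
grip_force: 0.4
```

```bash
python3 -m jog '[{"tx":-0.7,"ty":0,"tz":0,"ax":0,"ay":0,"az":0,"jaw":1}]'|grep -E "force|pos";  python3 -m jog '[{"tx":-0.7,"ty":0,"tz":0,"ax":0,"ay":0,"az":0,"jaw":1}]'|grep -E "force|pos"; python3 - <<'E'
from edge import *
go((79,0),67.5)
c=capture('top'); cr=cv2.resize(c['color'][210:290,240:340],(750,600),interpolation=cv2.INTER_CUBIC); cv2.imwrite('pics/t5.png',cr[:,:,::-1])
c=capture('side'); cr=cv2.resize(c['color'][190:280,260:380],(800,600),interpolation=cv2.INTER_CUBIC); cv2.imwrite('pics/s5.png',cr[:,:,::-1])
E
```

```text
eef_pos: [560.3, 347.9, 67.4]
force: [-0.3, -1.3, 0.7]
grip_force: 0.4
eef_pos: [560.5, 348.2, 67.4]
force: [-3.3, -4.2, 3.3]
grip_force: 2.6
t 11.95 unit xy 81.94455667334074 0.6602106394647579 z 67.36495926666386 force u -5.3316269624570305 0.4079233091625003 3.295877710664746
turn [ 0. -0.  0.] shift now-axes [ 2.95 -0.66 -0.13] after-turn axes [ 2.94 -0.66 -0.14] toolx in unit -0.9999991437164991
```

View pics/s5.png

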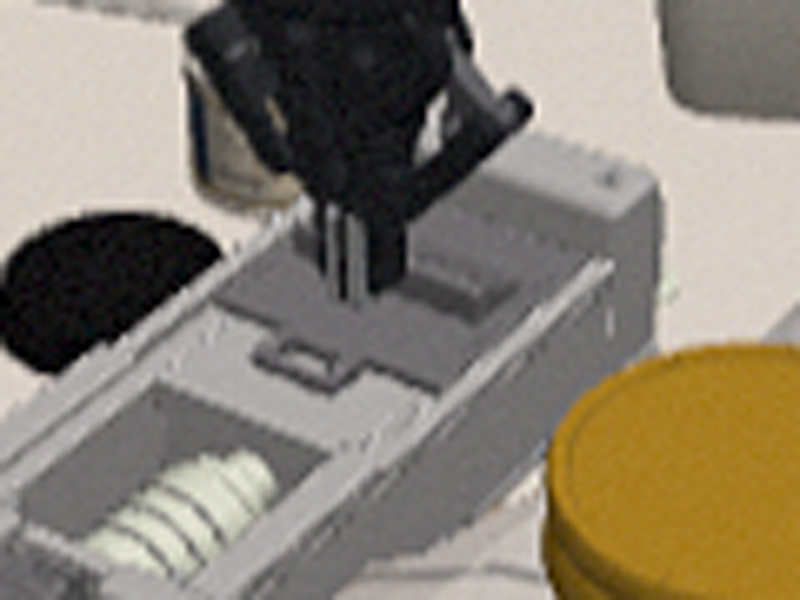

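The force rose to 5 N, with the cover flush against the end stop and the tongue at about (310,360), well clear of the open bay. I back off and retract.

```bash
python3 -m jog '[{"tx":3,"ty":0,"tz":0,"ax":0,"ay":0,"az":0,"jaw":1},{"tx":6,"ty":0,"tz":0,"ax":0,"ay":0,"az":0,"jaw":1},{"tx":0,"ty":0,"tz":-20,"ax":0,"ay":0,"az":0,"jaw":1},{"tx":0,"ty":0,"tz":-50,"ax":0,"ay":0,"az":0,"jaw":1},{"tx":0,"ty":0,"tz":-50,"ax":0,"ay":0,"az":0,"jaw":1}]'; python3 -m jog '[{"tx":0,"ty":50,"tz":-30,"ax":0,"ay":0,"az":0,"jaw":1},{"tx":0,"ty":60,"tz":0,"ax":0,"ay":0,"az":0,"jaw":1},{"tx":0,"ty":60,"tz":0,"ax":0,"ay":0,"az":0,"jaw":1},{"tx":0,"ty":0,"tz":0,"ax":0,"ay":0,"az":0,"jaw":1}]'; python3 - <<'E'
from edge import *
c=capture('top'); cr=cv2.resize(c['color'][200:320,235:385],(750,600),interpolation=cv2.INTER_CUBIC); cv2.imwrite('pics/t6.png',cr[:,:,::-1])
E
```

```text
time_s: 12.68
eef_pos: [555.5, 340.6, 188.7]
ee_rot: [-0.0, -0.475, 0.88, 0.0]
force: [0.3, -0.2, 0.5]
grip_width: -0.003
grip_force: 0.0
time_s: 13.18
eef_pos: [410.5, 436.2, 218.0]
ee_rot: [0.0, -0.477, 0.879, 0.0]
force: [0.8, -0.3, 0.2]
grip_width: -0.004
grip_force: 0.0
```

View pics/t6.png

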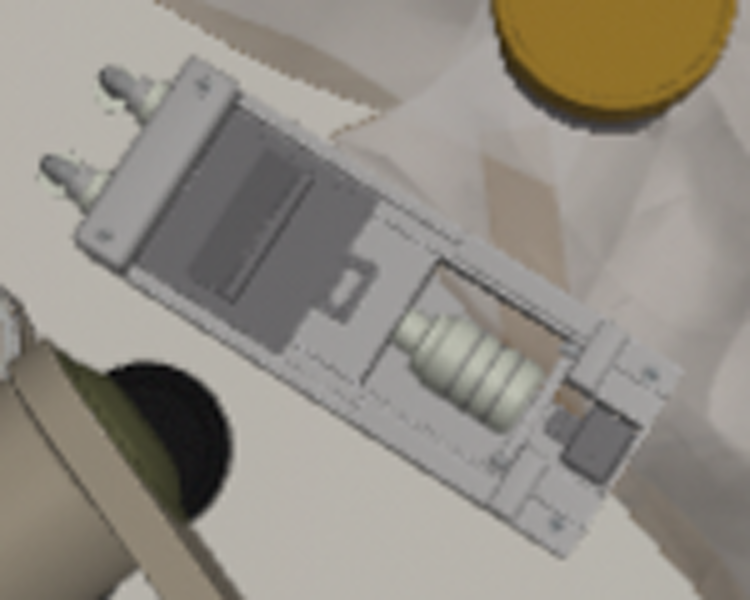

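The cover lies flat against the head at (150,230)–(375,210), the bay is fully open, and the can and sip lid are where they were. I hand it in.

```bash
python3 -c "
from rig import finish_job
print(finish_job())"
```

```text
the job is handed in; nothing more can be done
None
```

The filter unit is open: the tab was pressed, and the cover was pushed along its guides until it met the end stop at about 5 N, leaving the cartridge bay clear. The job is handed in at about 13 s; no verdict was returned.

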